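# Empty the pebble mill's cup

### The arm

A 7-joint arm with a two-finger parallel gripper is mounted at the origin on the work surface. World frame = base frame: x ahead of the robot, y to its left, z up, the work surface at z = 0. Lengths are in m, angles in rad, forces in N, time in s.
With the tool pointing down it reaches from about 0.375 to 0.925 m from the base axis. Payload 3.1 kg.
Tool frame: the origin (TCP) lies between the finger pads; the fingertips stand 19 mm ahead of it and the grasp point (between the pads) is the TCP; z points along the fingers, y is the line along which they close (so a half turn about z gives the same grasp; the last joint's range is limited). The gripper opens to 85 mm and grips with 20 to 120 N. Pads are 22 mm wide; open, the fingers measure 114 mm over their backs; the gripper's body (76 mm by 85 mm) begins 54 mm behind the grasp point. The pads swing forward as they close: fully open they stand 13 mm farther back than shut.
Start: joints at [1.22, 0.383, 0.044, 1.598, -0.018, 1.161, -0.05], TCP at [0.163, -0.629, 0.25] pointing down, gripper open.
Joint ranges: [-2.61, 2.61], [-0.41, 2.15], [-1.48, 1.57], [0, 2.5], [-1.57, 4.71], [0.05, 1.97], [-2.85, 2.85]. Speed limits (rad/s): [2.79, 2.79, 3.14, 3.14, 3.14, 3.14, 3.14].

### API

Orientations are given as a unit quaternion [x, y, z, w].
In Python, from bench import move_ptp, movel, move_j, move_gripper, pause, inverse_kinematics, read_camera, camera_params, MotionError, sign_off, look_for, tip_of, read_time_s, read_qpos, read_joint_vel, read_effort, read_eef_pos, read_tcp_rot, read_ft_force, read_ft_torque, read_finger_gap, read_grasp_force gives the robot as it stands. Calls block until the motion is done:
- move_ptp(position, orientation): joint-space move of the TCP to a pose.
- movel(position, orientation=None, speed=0.15): straight line of the TCP; orientation=None keeps the orientation; speed is the mean speed in m/s.
- move_j(angles): joint-space move.
- move_gripper(opening, effort=None): finger opening in m; effort is the grip in N (None keeps the last); returns when the fingers have stopped.
- pause(seconds).
- inverse_kinematics(position, orientation): joint angles nearest the present ones, or None.
- read_camera(name): name is "scene" or "top" or "wrist"; returns the picture (400x640x3 uint8, red, green, blue); there is no depth.
- camera_params(name): a dict with "K" (3x3 intrinsics, pixels), "camera_from_world" (4x4, takes a point from world to camera coordinates). Camera axes: x right, y down, z forward; pixel columns grow to the right and rows downward; lengths in m; the calibration is good to about 2 mm. A picture is of the moment at which its call begins: read the wrist's pose just before it. camera_params takes no time and is no camera call; for the wrist camera it gives the pose at the moment of the call.
A pose or a line that the arm cannot do raises MotionError and nothing moves.
- sign_off(): hands the job in; it is judged then, once.
Trained networks look in the newest picture that a camera, given by its name, has taken for a name from the list of things; names that differ only in an ending like _2 or _b are one class to them, and where a whole thing is asked for, a point or a joint stands for the part that bears it (a point fixed in the world has none). Each returns a list of dicts, best first, with "confidence" (0 to 1); they miss things now and then, are a little off and sometimes report something else, mostly with a low value. They report only what shows in the picture. A call takes as long as a camera call. They do not tell look-alikes from the thing itself.
- look_for(camera, name): "at" ([column, row] in pixels, amid what is visible of it).
- tip_of(camera, name): "at" ([column, row] in pixels: a listed point, or the origin of a listed thing).
Readings, each from a call of its own:
- read_time_s(): time.
- read_qpos(): joint angles.
- read_joint_vel(): joint speeds.
- read_effort(): joint torques, N m.
- read_eef_pos(): TCP position.
- read_tcp_rot(): TCP orientation.
- read_ft_force(): force on the tool from outside, world axes, zero at the start.
- read_ft_torque(): the same for the moment, N m.
- read_finger_gap(): finger opening in m.
- read_grasp_force(): force on a finger pad.
Only numpy, scipy, OpenCV 4.12 (cv2) and the standard library are available. Lean on these libraries where they do the work, as an engineer would, in place of code of your own. Each camera call takes 0.05 s, during which the arm holds its last target. There are 200 camera calls.

### The job

Empty the pebble mill: pull its steel cup straight up out of the sprung socket and stand it on the bench with the pebbles still in it, then take it by the side and tip all four pebbles into the wide white bowl from close above it. Stand the empty cup back upright on the bench, gently, and leave the bowl and everything else where it is.

Things in the scene. Friction and masses are not known exactly. Their poses are not given: they have to be found in the camera images.
- mill: The pebble mill, fixed to the bench: a round white housing 140 mm across, with a small grey control panel and dial on its front (local -x), reaching 98 mm from the axis. Origin: on the bench, on the vertical axis of the socket; z up. The cup plugs into a round steel-collared socket in its top, whose mouth (in the deck) is 66 mm above the bench, 20 mm above its floor.
- mill_socket (a point): Centre of the socket's floor, 46 mm above the bench: the underside of the plugged-in cup stands here. Axes as the mill's.
- mill_cowl (a point): On the mill's axis, level with the top of the cowl round the cup, 124 mm up. The cowl (inner radius 37.5 mm, outer 64 mm) rises from the deck at 66 mm in two halves at local +x and -x. Between them at local +y and -y are two finger gaps, open at the top and outward, 33 mm wide at the cup: fingers go in from straight above and close along local y.
- catch_a (a joint): The sprung catch in the socket at local +x (m, 0 = out, grows to about 2 mm as it is pushed back). Two such catches click into the groove round the cup's foot: the cup comes free with a straight upward pull of some 10 to 17 N, its weight included; the catches give way over the first 5 mm and are clear of the foot after 14 mm. No turning or pressing is needed.
- catch_b (a joint): The other catch, at local -x (m, 0 = out, grows as it is pushed back).
- cup: The grinding cup, turned steel, open on top, 86 mm tall, 0.2 to 0.33 kg empty, round, polished. Origin: centre of its flat underside; z along its axis to the mouth. Foot 48 mm across, 20 mm tall, with a V groove; above it the body flares evenly from 53 mm outside diameter at 26 mm to 66 mm at the rim (57 mm at 45 mm, 61 mm at 64 mm). Wall 3 mm; inner floor 24 mm above the underside.
- cup_grip (a point): On the cup's axis, 64 mm from the underside, for the grip from above. Plugged in, the cup's rim is 132 mm above the bench and only 8 mm above the cowl, so it can only be gripped from straight above, through the finger gaps. That grip covers the mouth.
- cup_side (a point): On the cup's axis, 45 mm from the underside, for a grip tilted about 45 degrees when the cup stands on the bench. The pebbles roll out once the cup is tipped 10 to 20 degrees past level.
- cup_rim (a point): Centre of the cup's mouth, on its axis, 86 mm from the underside.
- cup_mid (a point): Point on the cup's axis 52 mm from the underside, amid the hollow.
- pebble0: One of the four dark grey flint grinding pebbles, egg-shaped, 23 by 20 mm, 13 g, in the cup at the start. Origin: its centre.
- pebble1: One of the four dark grey flint grinding pebbles, egg-shaped, 23 by 20 mm, 13 g, in the cup at the start. Origin: its centre.
- pebble2: One of the four dark grey flint grinding pebbles, egg-shaped, 23 by 20 mm, 13 g, in the cup at the start. Origin: its centre.
- pebble3: One of the four dark grey flint grinding pebbles, egg-shaped, 23 by 20 mm, 13 g, in the cup at the start. Origin: its centre.
- bowl: The wide white bowl, loose on the bench, 190 mm across the rim (the widest vessel lying loose), 62 mm tall, foot 86 mm across, inner floor 6 mm above the bench, 0.75 kg. Origin: centre of its underside; z up.
- table: The bench; its top is at height 0. Origin: a point on its top between the mill and the bowl; the bench is free for 70 mm round it at the start.
- mill_lid: Bystander: the mill's steel lid, a disc 72 mm across with a black knob, 26 mm tall in all. Origin: centre of its underside.
- dark_cup: Bystander: a black stoneware cup, 74 mm across, 72 mm tall. Origin: centre of its underside.
- beakers: Bystander: a stack of nested thin steel beakers, 62 mm across, 81 mm tall. Origin: centre of its underside.
- rib: Bystander: a flat wooden rib, 90 by 40 by 4 mm (long along its y). Origin: centre of its underside.
- brush: Bystander: a flat glaze brush, 160 mm long (along its x), 42 mm wide, 20 mm tall. Origin: its middle, on the bench.
- oxide_jar: Bystander: a squat brown jar with a white cap, 56 mm across, 75 mm tall. Origin: centre of its underside.
There are look-alikes about, which are no part of the job. What is shaped like the bowl but orange is not meant.

How it is judged:
By the outcome, as a careful person would: the job done as asked, in the order asked, and still so for the second after the job is handed in, with the robot touching nothing.
It also fails if it takes over 72 s, if anything falls off the work surface, if the arm or the gripper's body presses on something with over 40 N, if the wrist force passes 120 N, or if a joint passes its speed limit or range.

## Working session

There is one attempt and no reset: what is moved stays moved. The work goes in short steps, each a Python script; the robot and the scene stay as the last script left them, time stands still between calls to the robot, and variables do not carry over. Pictures are saved under pics/ and viewed, at most 10 in all, crops included, and the job is handed in when it is done.

```bash
mkdir -p pics; ls
python3 - <<'E'
from bench import *
import cv2,numpy as np
for c in("scene","top"):
    im=read_camera(c); cv2.imwrite(f"pics/{c}0.png",im[:,:,::-1])
    p=camera_params(c); print(c,p["K"],np.round(p["camera_from_world"],3).tolist())
    for n in("mill","mill_cowl","cup","cup_rim","bowl","mill_lid","dark_cup","beakers","table","oxide_jar","rib","brush"):
        print(n,[(np.round(d["at"]).tolist(),round(d["confidence"],2)) for d in tip_of(c,n)][:4])
print(read_time_s(),read_tcp_rot())
E
```

```text
pics
scene [[491.30189306   0.         319.51977777]
 [  0.         491.30189306 199.76375228]
 [  0.           0.           1.        ]] [[-0.564, 0.826, -0.009, 0.283], [0.518, 0.346, -0.783, -0.199], [-0.643, -0.446, -0.622, 1.959], [0.0, 0.0, 0.0, 1.0]]
mill [([253.0, 199.0], 0.6)]
mill_cowl [([247.0, 164.0], 0.68)]
cup [([254.0, 189.0], 0.5)]
cup_rim [([251.0, 168.0], 0.8)]
bowl [([399.0, 211.0], 0.81), ([251.0, 197.0], 0.6), ([374.0, 259.0], 0.58), ([231.0, 243.0], 0.29)]
mill_lid [([253.0, 198.0], 0.52), ([283.0, 246.0], 0.51), ([375.0, 257.0], 0.28)]
dark_cup [([217.0, 172.0], 0.83)]
beakers [([331.0, 206.0], 0.57), ([313.0, 227.0], 0.36)]
table [([308.0, 225.0], 0.83)]
oxide_jar [([228.0, 243.0], 0.7), ([249.0, 176.0], 0.55)]
rib [([331.0, 206.0], 0.51)]
brush [([332.0, 297.0], 0.71)]
top [[362.89311674   0.         317.98371191]
 [  0.         362.89311674 197.97452147]
 [  0.           0.           1.        ]] [[0.02, -1.0, -0.013, 0.003], [-0.995, -0.019, -0.094, 0.54], [0.094, 0.015, -0.995, 0.983], [0.0, 0.0, 0.0, 1.0]]
mill [([412.0, 201.0], 0.69)]
mill_cowl [([425.0, 195.0], 0.62)]
cup [([411.0, 201.0], 0.71), ([417.0, 198.0], 0.7)]
cup_rim [([426.0, 191.0], 0.66), ([424.0, 196.0], 0.57)]
bowl [([235.0, 191.0], 0.94), ([245.0, 270.0], 0.62)]
mill_lid [([330.0, 150.0], 0.55)]
dark_cup [([428.0, 195.0], 0.64), ([486.0, 217.0], 0.6)]
beakers [([160.0, 213.0], 0.72), ([426.0, 193.0], 0.4)]
table [([416.0, 196.0], 0.75), ([322.0, 200.0], 0.57)]
oxide_jar [([385.0, 127.0], 0.69)]
rib [([324.0, 239.0], 0.82), ([164.0, 214.0], 0.32)]
brush [([249.0, 125.0], 0.96)]
1.3 [ 9.92023502e-01  1.26053047e-01  2.22750364e-05 -1.57046389e-05]
```

View pics/top0.png

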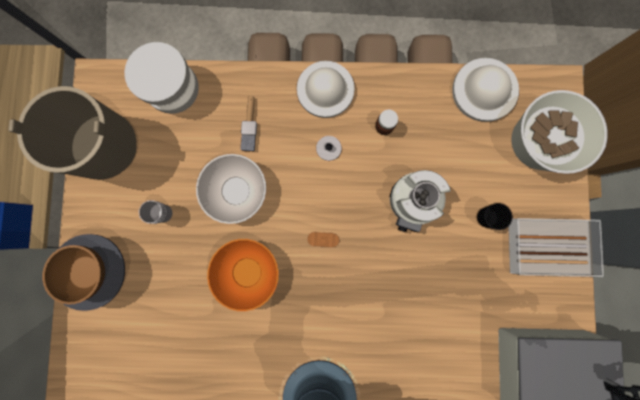

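View pics/scene0.png

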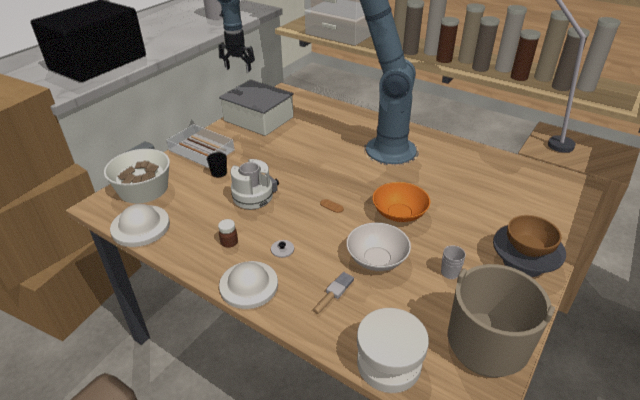

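Top view: the mill is at about (413,201) with its cup mouth at (426,193) and its panel at (405,226). The white bowl is at (232,188) and the orange look-alike at (243,273). The scene view agrees: mill (253,190), bowl (378,250).

```bash
cat > h.py <<'E'
from bench import *
import cv2,numpy as np
from scipy.spatial.transform import Rotation as R
def ray(p,uv,z):
    T=np.array(p["camera_from_world"]);K=np.array(p["K"])
    o=-T[:3,:3].T@T[:3,3]; d=T[:3,:3].T@np.linalg.solve(K,[uv[0],uv[1],1.])
    return o+d*(z-o[2])/d[2]
def proj(p,X):
    T=np.array(p["camera_from_world"]);c=T[:3,:3]@np.asarray(X,float)+T[:3,3];u=np.array(p["K"])@c
    return u[:2]/u[2]
def down(yaw): # tool z down, tool y along world direction yaw
    y=np.array([np.cos(yaw),np.sin(yaw),0]);z=np.array([0,0,-1.]);x=np.cross(y,z)
    return R.from_matrix(np.c_[x,y,z]).as_quat()
def shot(cam,name):
    p=camera_params(cam);im=read_camera(cam);cv2.imwrite(f"pics/{name}.png",im[:,:,::-1]);return p,im
E
python3 - <<'E'
from h import *
t=camera_params("top");s=camera_params("scene")
for n,p,uv,z in[("rim",t,(426,193),.132),("rim",s,(251,167),.132),("mill",t,(412,201),0),("mill",s,(253,199),0),("panel",t,(403,227),.03),("bowlrim",t,(232,188),.062),("bowlrim",s,(378,245),.062),("bowl0",t,(235,191),0),("lid",t,(329,148),.01),("jar",t,(388,120),.075),("dark",t,(496,216),.072),("rib",t,(323,240),0),("beak",t,(155,212),.081),("brush",t,(249,125),0),("orange",t,(243,273),.06),("table",t,(322,200),0)]:
    print(n,np.round(ray(p,uv,z),3))
w=camera_params("wrist");T=w["camera_from_world"];print(-T[:3,:3].T@T[:3,3],T[:3,:3].T@[0,0,1],w["K"][0][0])
E
```

```text
rim [ 0.547 -0.255  0.132]
rim [ 0.539 -0.25   0.132]
mill [ 0.538 -0.253  0.   ]
mill [ 0.546 -0.251  0.   ]
panel [ 0.464 -0.221  0.03 ]
bowlrim [0.559 0.245 0.062]
bowlrim [0.566 0.253 0.062]
bowl0 [0.557 0.252 0.   ]
lid [ 0.685 -0.015  0.01 ]
jar [ 0.749 -0.171  0.075]
dark [ 0.497 -0.454  0.072]
rib [ 0.423 -0.003  0.   ]
beak [0.489 0.441 0.081]
brush [0.751 0.219 0.   ]
orange [0.334 0.207 0.06 ]
table [0.536 0.002 0.   ]
[ 0.23908342 -0.60886272  0.37337914] [-0.29909997 -0.07612149 -0.9511807 ] 323.3176678965505
```

Run:
```python
from h import *
move_ptp([.542,-.253,.30],down(np.radians(-112)))
p,im=shot("wrist","w1")
for n in("cup_rim","mill_cowl","mill_socket","cup","mill"):
    z={"cup_rim":.132,"mill_cowl":.124,"mill_socket":.046,"cup":.046,"mill":0}[n]
    for d in tip_of("wrist",n)[:3]: print(n,np.round(d["at"]),round(d["confidence"],2),np.round(ray(p,d["at"],z),4))
print(read_time_s(),read_qpos(),proj(p,[.542,-.253,.132]))
```

```text
cup_rim [325. 177.] 0.6 [ 0.543  -0.2544  0.132 ]
cup_rim [188.   5.] 0.46 [ 0.7142 -0.2068  0.132 ]
mill_socket [325. 174.] 0.66 [ 0.5246 -0.2472  0.046 ]
cup [325. 158.] 0.72 [ 0.5426 -0.254   0.046 ]
cup [483. 124.] 0.51 [ 0.5115 -0.437   0.046 ]
mill [485. 124.] 0.65 [ 0.4974 -0.4585  0.    ]
mill [325. 147.] 0.62 [ 0.5474 -0.2562  0.    ]
3.5417 [ 0.54232857  0.25746133 -0.2060417   1.66160752  0.05543917  1.22840974
 -1.63159316] [323.80575406 178.21886135]
```

View pics/w1.png

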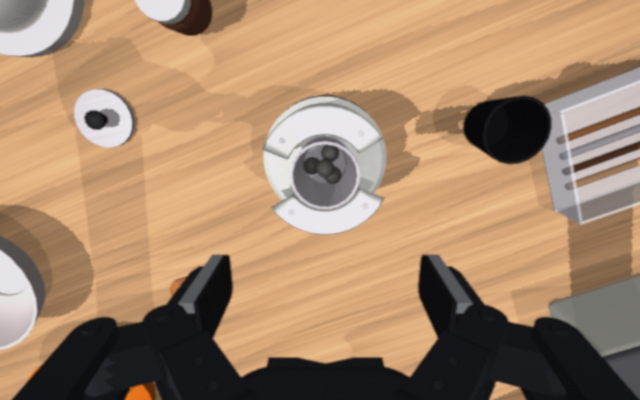

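The wrist view shows the cup mouth at (325,174) with the pebbles inside. The finger gaps lie left and right of it, close to the tool's closing direction. I'll overlay the cowl model to fix the yaw.

Run:
```python
from h import *
p=camera_params("wrist");im=cv2.imread("pics/w1.png")
c=np.array([.543,-.2545]);k=6;x0,y0=260,90
big=cv2.resize(im[y0:y0+150,x0:x0+130],None,fx=k,fy=k,interpolation=cv2.INTER_CUBIC)[:, :]
big=big.copy()
def dr(P,col):
    q=np.array([((proj(p,X)-[x0,y0]+.5)*k) for X in P]).astype(np.int32);cv2.polylines(big,[q],False,col,1)
a=np.linspace(0,2*np.pi,80)
for r,z,col in((.033,.132,(0,255,0)),(.0375,.124,(0,255,255)),(.064,.124,(0,0,255)),(.07,.066,(255,0,0))):
    dr([[c[0]+r*np.cos(t),c[1]+r*np.sin(t),z] for t in a],col)
for yaw,col in((-112,(0,0,255)),(-107,(255,0,255)),(-117,(255,255,0))):
    u=np.array([np.cos(np.radians(yaw)),np.sin(np.radians(yaw))]);v=np.array([-u[1],u[0]])
    for s in(1,-1):
        for w in(-.0165,.0165):dr([[*(c+s*u*r+v*w),.124] for r in(.034,.064)],col)
big=big[120:870]
cv2.imwrite("pics/ov1.png",cv2.resize(big,None,fx=.78,fy=.78))
```

```text
(no output)
```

View pics/ov1.png

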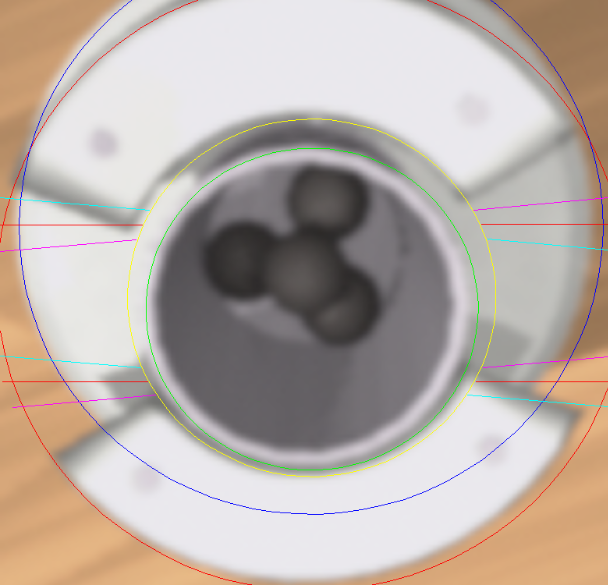

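The gap mid-line fits yaw ≈ -107° and the centre fits (0.543, -0.2545). I'll grip, pull and set the cup on the bench.

Run:
```python
from h import *
q=down(np.radians(-107));c=[.543,-.2545]
move_gripper(.085)
move_ptp([*c,.20],q); movel([*c,.107],q,speed=.08)
print("down",read_eef_pos(),read_ft_force())
move_gripper(.03,effort=70)
print("grip",read_finger_gap(),read_grasp_force(),read_ft_force())
movel([*c,.114],q,speed=.02);print(read_ft_force(),read_finger_gap())
movel([*c,.130],q,speed=.03);print(read_ft_force(),read_finger_gap())
movel([*c,.26],q,speed=.1);print(read_ft_force(),read_finger_gap(),read_time_s(),read_eef_pos())
shot("wrist","w2");shot("scene","s2")
a=cv2.imread("pics/w2.png");b=cv2.imread("pics/s2.png")[60:300,130:450]
cv2.imwrite("pics/c2.png",np.vstack([cv2.resize(a,(480,300)),cv2.resize(b,(480,300))]))
```

```text
down [ 0.54361386 -0.2547444   0.10776487] [ 0.45123057 -0.49506345  0.37043952]
grip 0.06079458566025946 74.598893221038 [ 0.40828694  1.91663982 -4.18620129]
[-0.65436748  0.62782578 -3.02939516] 0.06078224211928479
[ 1.33841353 -0.27636833 -4.09223262] 0.06048086771254085
[-0.85445063 -0.36075856 -3.08317617] 0.06063665893442836 8.6417 [ 0.54234967 -0.25424145  0.25888384]
```

View pics/c2.png

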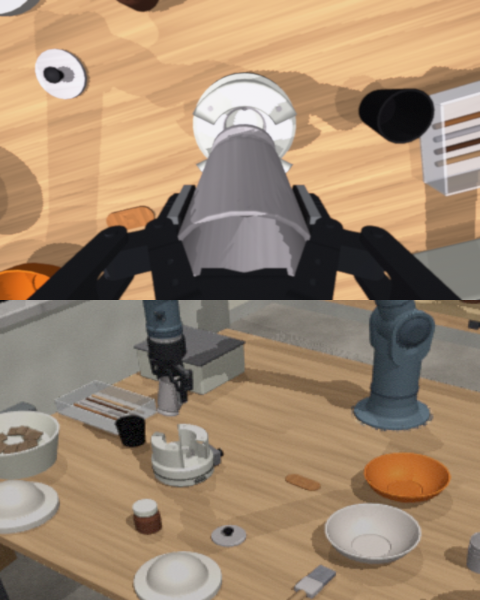

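The cup hangs upright and was lifted free with the mill undisturbed. Before choosing where to set it down, I'll search IK for the side grip and the pour.

```bash
cat >> h.py <<'E'
def side(phi,th,flip=1): # tool heading phi, pitch th below horizontal, y horizontal
    z=np.array([np.cos(phi)*np.cos(th),np.sin(phi)*np.cos(th),-np.sin(th)])
    y=flip*np.array([-np.sin(phi),np.cos(phi),0]);return R.from_matrix(np.c_[np.cross(y,z),y,z])
def tilt(az,tau): # tips +z towards azimuth az
    return R.from_rotvec(tau*np.array([-np.sin(az),np.cos(az),0]))
BO=np.array([.562,.248,0])
def pour(phi,th,flip,az,tau,mz=.13,back=.02,B=BO):
    """TCP pose with cup tipped tau; mouth centre over bowl, set back by `back`"""
    t=tilt(az,tau);a=t.apply([0,0,1]);h=np.array([np.cos(az),np.sin(az),0])
    m=B+[0,0,mz]-back*h; return m-.041*a,(t*side(phi,th,flip)).as_quat()
E
cat > s.py <<'E'
from h import *
t0=read_time_s();res=[];C=np.array([.536,.002,.045]);rad=np.radians
for th in(35,45):
  for flip in(1,-1):
    for phi in range(-180,180,15):
        g=inverse_kinematics(C,side(rad(phi),rad(th),flip).as_quat())
        if g is None: continue
        for p1 in range(-180,180,15):
          for az in range(-180,180,30):
            f=inverse_kinematics(*pour(rad(p1),rad(th),flip,rad(az),rad(118)))
            if f is None: continue
            u=inverse_kinematics(*pour(rad(p1),rad(th),flip,rad(az),0.,mz=.19))
            if u is None: continue
            d=np.abs(np.array(f)-u).max();e=np.abs(np.array(u)-g).max()
            res.append((d+.5*e,d,e,th,flip,phi,p1,az))
    print(th,flip,len(res),flush=True)
res.sort()
for r in res[:25]:print(np.round(r,2).tolist())
print(len(res),read_time_s()-t0)
E
timeout 500 python3 s.py
```

```text
Traceback (most recent call last):
  File "s.py", line 10, in <module>
    f=inverse_kinematics(*pour(rad(p1),rad(th),flip,rad(az),rad(118)))
ValueError: time passes only in moves, steps and waits
```

Run:
```python
from h import *
q=down(np.radians(-107))
move_ptp([.536,.002,.20],q)
movel([.536,.002,.072],q,speed=.12)
f0=read_ft_force()[2];z=.072
while z>.054:
    z-=.0015; movel([.536,.002,z],q,speed=.03)
    f=read_ft_force()[2]
    if f-f0>2.5: break
print(z,read_eef_pos(),f0,f,read_time_s())
move_gripper(.085); 
movel([.536,.002,.21],q,speed=.15)
p,im=shot("wrist","w3")
for n,z in(("cup_rim",.086),("cup",0)):
    for d in tip_of("wrist",n)[:2]:print(n,np.round(d["at"]),round(d["confidence"],2),np.round(ray(p,d["at"],z),4))
print(read_time_s())
rad=np.radians;n=0
try:
  for th in(35,45):
   for flip in(1,-1):
    for p1,s in((65,1),(40,1),(-20,-1),(10,-1)):
     for da in(45,60):
      az=p1+s*da
      f=inverse_kinematics(*pour(rad(p1),rad(th),flip,rad(az),rad(115)));n+=1
      u=inverse_kinematics(*pour(rad(p1),rad(th),flip,rad(az),0.,mz=.17));n+=1
      print(th,flip,p1,az,None if f is None else np.round(f,2),None if u is None else np.round(u,2))
except ValueError as e: print(e,n)
```

```text
0.05549999999999998 [0.53745327 0.0026945  0.05729145] -2.185577635504065 4.256432545080998 13.7333
cup_rim [324. 164.] 0.65 [ 0.5584 -0.0035  0.086 ]
cup [322. 148.] 0.56 [ 5.566e-01 -5.000e-04  0.000e+00]
15.4417
35 1 65 110 [-1.13  0.64  0.26  2.13  1.47  1.13  1.25] [ 0.48  0.54 -0.64  2.15 -1.49  0.52 -2.25]
35 1 65 125 [-1.85  1.39  1.12  2.35  2.23  0.45 -0.1 ] [ 0.47  0.54 -0.64  2.14 -1.48  0.52 -2.26]
35 1 40 85 [-0.41  0.84 -0.61  1.84  1.41  1.83  1.28] [ 0.83  0.78 -1.24  2.33  2.77  0.39 -0.41]
35 1 40 100 [-1.16  0.75  0.26  2.11  1.48  1.28  0.97] [ 0.83  0.79 -1.24  2.32  2.75  0.38 -0.39]
35 1 -20 -65 [ 0.92  1.23 -1.25  2.1  -0.64  0.3   1.31] [-0.36  0.55 -0.63  2.13  1.62  1.17 -0.89]
35 1 -20 -80 [-1.48  1.99  1.33  2.37  2.78  1.86  0.81] [-0.36  0.55 -0.63  2.12  1.63  1.17 -0.88]
35 1 10 -35 [ 0.15  0.77 -0.28  1.82 -1.08  1.32  1.68] [ 0.23  0.58 -1.03  2.35  2.22  0.94 -0.75]
35 1 10 -50 [ 0.97  1.41 -1.26  2.03 -0.42  0.47  1.43] [ 0.22  0.59 -1.03  2.34  2.21  0.94 -0.74]
35 -1 65 110 [-0.53  0.67 -0.4   2.1   1.68  1.48 -1.85] [ 0.72  0.67 -0.93  2.14 -1
[... 1634 characters left out ...]
5 125 [-0.64  0.78 -0.23  2.21  2.05  1.62 -2.25] [ 0.62  0.57 -0.9   2.09 -0.79  0.31  0.19]
45 -1 40 85 [-0.55  0.9  -0.44  1.74  1.32  1.91 -1.86] [ 0.25  0.34 -0.61  2.28  3.79  0.18  1.32]
45 -1 40 100 [-0.64  0.86 -0.33  1.97  1.62  1.79 -2.13] [ 0.25  0.35 -0.61  2.27  3.8   0.18  1.32]
45 -1 -20 -65 [ 0.52  0.88 -0.69  2.02 -1.35  0.93 -1.3 ] [-1.88  1.05  1.36  2.16 -0.83  0.38 -2.09]
45 -1 -20 -80 [-0.85  0.99  0.7   2.27  3.74  1.87 -1.14] [-1.87  1.06  1.36  2.15 -0.84  0.39 -2.07]
45 -1 10 -35 [ 0.35  0.94 -0.56  1.71 -0.87  1.35 -1.58] [-1.54  0.42  0.95  2.35  2.78  0.16  1.37]
45 -1 10 -50 [ 0.51  0.98 -0.66  1.93 -1.22  1.11 -1.13] [-1.54  0.44  0.95  2.34  2.8   0.16  1.34]
```

Run:
```python
from h import *
import pickle
rng=np.random.default_rng(0);D=[]
print(read_eef_pos(),read_qpos())
try:
  for i in range(60):
    r,a=rng.uniform(.45,.75),rng.uniform(-.6,.9)
    P=[r*np.cos(a),r*np.sin(a),rng.uniform(.05,.35)]
    Q=side(a+rng.uniform(-1.2,1.2),rng.uniform(.2,1.5),rng.choice([-1,1]));Q=(R.from_rotvec(rng.normal(0,.3,3))*Q).as_quat()
    j=inverse_kinematics(P,Q)
    if j is not None:D.append((np.array(j),np.array(P),Q))
except ValueError as e:print(e)
pickle.dump(D,open("d.pkl","wb"))
from scipy.optimize import least_squares
def fk(j,x):
    # chain with joint axes alternating z,y; signs in S; link offsets x per joint (3 each)
    r=R.identity();p=np.zeros(3);o=x.reshape(8,3)
    for k in range(7):
        p=p+r.apply(o[k]);r=r*R.from_euler("zy"[k%2],S[k]*j[k])
    return p+r.apply(o[7]),r
import itertools
best=None
# orientation first: signs
for S in itertools.product((1,-1),repeat=7):
    rel=[(fk(j,np.zeros(24))[1].inv()*R.from_quat(Q)) for j,P,Q in D]
    e=np.mean([(rel[0].inv()*r).magnitude() for r in rel])
    if best is None or e<best[0]:best=(e,S,rel[0].as_matrix())
print(len(D),best);S=best[1]
s=least_squares(lambda x:np.concatenate([fk(j,x)[0]-P for j,P,Q in D]+[1e-5*x]),np.zeros(24))
print(np.round(s.x.reshape(8,3),4),np.abs(s.fun).max())
pickle.dump((S,s.x,best[2]),open("fk.pkl","wb"))
```

```text
[0.53516735 0.001958   0.20873858] [ 0.24974617  0.23713756 -0.37158     1.89764647  0.09936009  1.02711902
 -2.03151707]
57 (np.float64(7.812541413216718e-12), (-1, 1, -1, 1, -1, 1, -1), array([[ 0.00000000e+00, -1.00000000e+00,  2.94392336e-17],
       [ 1.00000000e+00,  0.00000000e+00, -3.23831570e-16],
       [ 3.23831570e-16,  2.94392336e-17,  1.00000000e+00]]))
[[ 0.000e+00  0.000e+00  1.502e-01]
 [-0.000e+00 -1.060e-02  1.502e-01]
 [ 0.000e+00 -1.060e-02  2.457e-01]
 [-0.000e+00 -9.900e-03  2.457e-01]
 [-0.000e+00 -9.800e-03  2.533e-01]
 [ 0.000e+00 -2.000e-04  2.533e-01]
 [-0.000e+00 -2.000e-04  1.522e-01]
 [-0.000e+00  0.000e+00  1.522e-01]] 2.532898199962571e-06
```

View pics/w3.png

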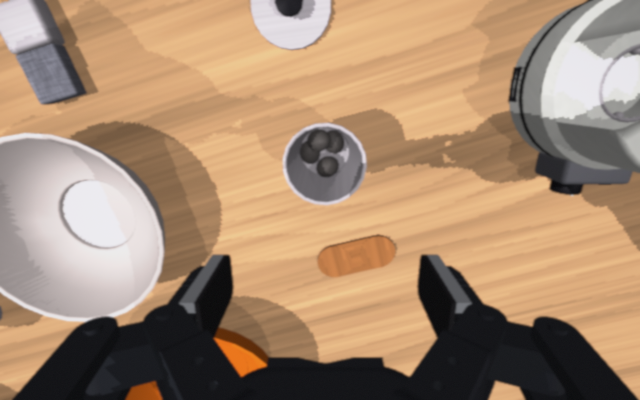

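The cup stands upright at (324,164) with all four pebbles in it. The FK fit is exact. I'll re-measure the cup and bowl, then plan the tipping path with my own FK.

```bash
cat >> h.py <<'E'
import pickle
from scipy.optimize import least_squares
S,X,M=pickle.load(open("fk.pkl","rb"));X=X.reshape(8,3);M=R.from_matrix(M)
LO=np.array([-2.61,-.41,-1.48,0,-1.57,.05,-2.85])+.06;HI=np.array([2.61,2.15,1.57,2.5,4.71,1.97,2.85])-.06
def fk(j):
    r=R.identity();p=np.zeros(3)
    for k in range(7): p=p+r.apply(X[k]);r=r*R.from_euler("zy"[k%2],S[k]*j[k])
    return p+r.apply(X[7]),r*M
def ik(P,Q,seed,w=.01):
    Q=R.from_quat(Q)
    def f(j):
        p,r=fk(j);return np.r_[(p-P)*5,(r*Q.inv()).as_rotvec(),w*(j-seed)]
    for ww in(w,1e-4):
        w=ww;s=least_squares(f,np.clip(seed,LO+1e-6,HI-1e-6),bounds=(LO,HI));seed=s.x
    p,r=fk(s.x);e=max(np.abs(p-P).max()*5,(r*Q.inv()).magnitude())
    return s.x,e
E
python3 - <<'E'
from h import *
pause(.3);p,im=shot("wrist","w4");e=read_eef_pos();print(e)
for n,z in(("cup_rim",.086),("cup",0),("bowl",0)):
    for d in tip_of("wrist",n)[:2]:print(n,np.round(d["at"]),round(d["confidence"],2),np.round(ray(p,d["at"],z),4))
p,im=shot("top","t4")
for n,z in(("cup_rim",.086),("cup",0),("bowl",0)):
    for d in tip_of("top",n)[:3]:print("top",n,np.round(d["at"]),round(d["confidence"],2),np.round(ray(p,d["at"],z),4))
p,im=shot("scene","s4")
for n,z in(("cup_rim",.086),("cup",0),("bowl",0)):
    for d in tip_of("scene",n)[:3]:print("sc",n,np.round(d["at"]),round(d["confidence"],2),np.round(ray(p,d["at"],z),4))
print(read_qpos(),fk(read_qpos())[0])
E
```

```text
[0.53597783 0.00202837 0.20987598]
cup_rim [325. 166.] 0.7 [ 0.5573 -0.0035  0.086 ]
cup_rim [325. 155.] 0.6 [ 0.5656 -0.0059  0.086 ]
cup [323. 149.] 0.74 [ 0.5562 -0.0007  0.    ]
cup [614.  83.] 0.63 [ 0.5347 -0.2913  0.    ]
bowl [218. 364.] 0.68 [0.3267 0.2127 0.    ]
bowl [102. 216.] 0.65 [0.5563 0.2549 0.    ]
top bowl [246. 272.] 0.91 [0.3292 0.2124 0.    ]
top bowl [235. 190.] 0.55 [0.5617 0.2517 0.    ]
sc cup_rim [310. 208.] 0.61 [0.5619 0.0048 0.086 ]
sc cup [311. 228.] 0.6 [0.5578 0.0061 0.    ]
sc bowl [396. 211.] 0.93 [0.328  0.1965 0.    ]
sc bowl [374. 257.] 0.75 [0.5573 0.2409 0.    ]
[ 0.24987022  0.23582088 -0.37172703  1.89632579  0.0993341   1.0272248
 -2.03148767] [0.53599753 0.0019794  0.20999547]
```

```bash
cat > plan.py <<'E'
from h import *
import itertools,sys
rad=np.radians;C=np.array([.54,.0,.045]);rng=np.random.default_rng(1);out=[]
seeds=[np.array(d[0]) for d in pickle.load(open("d.pkl","rb"))]
for th,flip,p1,da in itertools.product((40,),(1,-1),(-30,-10,10,40,60,80),(-60,-45,45,60)):
    if (p1<24)==(da>0):continue
    az=p1+da
    for k in rng.choice(len(seeds),3,replace=False):
        u,e=ik(*pour(rad(p1),rad(th),flip,rad(az),0.,mz=.17),seeds[k],w=.02)
        if e>1e-3: continue
        j=u;ok=True;tr=[u];mx=0
        for t in range(10,121,10):
            jn,e=ik(*pour(rad(p1),rad(th),flip,rad(az),rad(t),mz=.17-.04*t/120),j)
            if e>2e-3:ok=False;break
            mx=max(mx,np.abs(jn-j).max());j=jn;tr.append(j)
        if not ok: 
            continue
        # grasp
        for pg in(-40,-20,0,20,40):
            g,e=ik(C,side(rad(pg),rad(th),flip).as_quat(),u,w=.02)
            if e<1e-3 and np.abs(g-u).max()<2.6: out.append((mx+.3*np.abs(g-u).max(),mx,th,flip,p1,az,pg,g,tr))
out.sort(key=lambda o:o[0]);pickle.dump(out[:30],open("plan.pkl","wb"))
for o in out[:8]:print(np.round(o[:7],2).tolist(),np.round(o[7],2),np.round(o[8][0],2),np.round(o[8][-1],2))
print(len(out))
E
timeout 500 python3 plan.py
```

```text
[0.3, 0.17, 40.0, 1.0, 60.0, 105.0, 40.0] [ 1.44  1.19 -1.28  2.29  1.65  0.25  1.34] [ 0.99  1.09 -1.42  2.16  1.27  0.32  1.52] [-0.31  0.9  -0.71  1.98  1.77  1.91  1.35]
[0.33, 0.23, 40.0, 1.0, -10.0, -55.0, -40.0] [ 0.21  0.67 -0.75  2.3   1.82  1.18 -1.06] [-0.    0.58 -0.95  2.19  1.76  1.11 -0.73] [ 0.98  1.62 -1.42  1.93  0.18  0.63  0.68]
[0.35, 0.22, 40.0, 1.0, 80.0, 140.0, 40.0] [-0.57  0.86  0.95  2.36  4.22  1.33 -2.15] [-0.84  0.73  0.93  2.04  4.65  1.35 -2.31] [-1.99  2.05  1.23  2.38  2.84  0.48 -1.15]
[0.35, 0.22, 40.0, 1.0, 40.0, 100.0, 20.0] [ 1.36  1.19 -1.3   2.42  2.49  0.58  0.22] [ 0.91  0.97 -1.41  2.29  2.16  0.49  0.28] [-0.47  0.9  -0.52  2.01  1.78  1.91  1.08]
[0.37, 0.23, 40.0, 1.0, 40.0, 85.0, 20.0] [ 1.36  1.19 -1.3   2.42  2.49  0.58  0.22] [ 0.91  0.97 -1.42  2.3   2.16  0.49  0.28] [-0.53  0.89 -0.47  1.77  1.37  1.91  1.32]
[0.37, 0.23, 40.0, 1.0, -10.0, -55.0, -20.0] [ 0.39  0.62 -0.77  2.43  2.22  1.   -1.  ] [-0.    0.58 -0.95  2.19  1.76  1.11 -0.73] [ 0.98  1.62 -1.42  1.93  0.18  0.63  0.68]
[0.39, 0.3, 40.0, 1.0, 10.0, -35.0, -20.0] [ 0.8   1.02 -1.21  2.42  2.29  1.34 -0.64] [ 0.52  0.96 -1.42  2.31  2.14  1.19 -0.34] [ 0.85  1.58 -1.41  1.72  0.12  1.06  0.77]
[0.39, 0.3, 40.0, 1.0, 10.0, -35.0, -20.0] [ 0.74  0.93 -1.14  2.42  2.27  1.27 -0.72] [ 0.48  0.85 -1.36  2.31  2.11  1.1  -0.41] [ 0.85  1.58 -1.41  1.72  0.12  1.06  0.77]
89
```

Cup estimates agree at about (0.557, 0.000). The first plan (side grip heading 40°, tip toward 105°) is smooth. I'll rebuild it for the measured poses with flip -1 (joint 7 shifted by π, nearer the present angles) and check clearances.

```bash
cat > path.py <<'E'
from h import *
rad=np.radians;TH=rad(40);PG=rad(40);P1=rad(60);AZ=rad(105);B=np.array([.559,.249,0]);CUP=np.array([.557,0.,0]);MZ=.12
o=pickle.load(open("plan.pkl","rb"))[0];sh=np.array([0]*6+[np.pi])
h=np.array([np.cos(PG),np.sin(PG),0]);G=CUP+[0,0,.045]-.004*h
qs=lambda p:side(p,TH,-1)
def chain(poses,j):
    L=[]
    for P,Q in poses:
        j,e=ik(P,Q,j);assert e<2e-3,e
        L.append(j)
    return L
g=chain([(G,qs(PG).as_quat())],o[7]-sh)[0]
t=qs(PG).apply([0,0,1])
pre=chain([(G-t*d,qs(PG).as_quat()) for d in(.03,.06,.09,.12)],g)[::-1]
lift=chain([(G+[0,0,d],qs(PG).as_quat()) for d in(.03,.06,.10)],g)
off=.041*0
def pr(tau,mz):
    P,Q=pour(P1,TH,-1,AZ,tau,mz=mz,B=B)
    return P+(tilt(AZ,tau)*R.identity()).apply(-.004*np.array([np.cos(P1),np.sin(P1),0])),Q
u=pr(0,.18)
carry=chain([(G+[0,0,.10]+(u[0]-G-[0,0,.10])*s,qs(PG+(P1-PG)*s).as_quat()) for s in(.25,.5,.75,1)],lift[-1])
tip=chain([pr(rad(a),.18+(MZ-.18)*min(1,a/100)) for a in range(10,121,10)],carry[-1])
def hull(j):
    p,r=fk(j);pts=[p+r.apply([x,y,-z]) for x in(-.04,.04) for y in(-.0425,.0425) for z in(.054,.15)]+[p+r.apply([x,y,.019]) for x in(-.011,.011) for y in(-.05,.05)]
    return np.array(pts)
def pts(j): # wrist, elbow
    r=R.identity();p=np.zeros(3);L=[]
    for k in range(7):
        p=p+r.apply(X[k]);r=r*R.from_euler("zy"[k%2],S[k]*j[k]);L.append(p)
    return L[3],L[5]
E
python3 - <<'E'
from path import *
q0=read_qpos()
for nm,L in(("app",[q0+(pre[0]-q0)*s for s in np.linspace(0,1,6)]),("pre",pre+[g]),("carry",lift+carry),("tip",tip)):
    for j in L:
        e,w=pts(j);H=hull(j);k=H[:,2].argmin();print(nm,np.round(j,2),"tcp",np.round(fk(j)[0],3),"el",np.round(e,2),"wr",np.round(w,2),"low",np.round(H[k],3))
E
```

```text
app [ 0.25  0.24 -0.37  1.9   0.1   1.03 -2.03] tcp [0.536 0.002 0.21 ] el [ 0.11 -0.06  0.78] wr [0.54 0.   0.51] low [0.561 0.047 0.191]
app [ 0.55  0.38 -0.58  1.98  0.17  0.88 -1.76] tcp [ 0.509 -0.041  0.115] el [ 0.15 -0.12  0.75] wr [ 0.52 -0.06  0.42] low [ 0.515 -0.09   0.092]
app [ 0.85  0.53 -0.79  2.07  0.24  0.73 -1.5 ] tcp [ 0.477 -0.056  0.051] el [ 0.15 -0.21  0.72] wr [ 0.48 -0.12  0.35] low [ 0.473 -0.102  0.022]
app [ 1.14  0.68 -1.    2.16  0.32  0.58 -1.23] tcp [ 0.46  -0.05   0.029] el [ 0.11 -0.3   0.68] wr [ 0.43 -0.16  0.31] low [ 0.47  -0.091 -0.006]
app [ 1.44  0.82 -1.21  2.25  0.39  0.43 -0.96] tcp [ 0.466 -0.045  0.053] el [ 0.02 -0.37  0.63] wr [ 0.37 -0.19  0.3 ] low [ 0.491 -0.08   0.019]
app [ 1.74  0.97 -1.42  2.34  0.46  0.28 -0.7 ] tcp [ 0.484 -0.062  0.122] el [-0.09 -0.4   0.57] wr [ 0.3  -0.21  0.32] low [ 0.457 -0.019  0.101]
pre [ 1.74  0.97 -1.42  2.34  0.46  0.28 -0.7 ] tcp [ 0.484 -0.062  0.122] el [-0.09 -0.4   0.57] wr [ 0.3  -0.21  0.32] low [ 0.457 -0.019  0.101]
pre [ 1.67  1.1  -1.42  2.33  0.95  0.3  -1.14] tcp [ 0.501 -0.047  0.103
[... 2482 characters left out ...]
 [0.549 0.199 0.078]
tip [-0.22  0.51 -0.63  2.12  1.5   1.1  -1.97] tcp [0.572 0.189 0.128] el [0.24 0.02 0.73] wr [0.37 0.31 0.32] low [0.551 0.189 0.077]
tip [-0.32  0.58 -0.58  2.09  1.53  1.28 -1.95] tcp [0.572 0.189 0.129] el [0.27 0.06 0.71] wr [0.36 0.34 0.29] low [0.554 0.18  0.078]
tip [-0.41  0.66 -0.53  2.05  1.56  1.44 -1.93] tcp [0.572 0.19  0.13 ] el [0.29 0.1  0.68] wr [0.36 0.36 0.26] low [0.556 0.173 0.081]
tip [-0.49  0.73 -0.48  2.02  1.58  1.59 -1.89] tcp [0.571 0.193 0.137] el [0.31 0.13 0.66] wr [0.35 0.38 0.22] low [0.557 0.167 0.09 ]
tip [-0.56  0.81 -0.42  1.99  1.61  1.72 -1.85] tcp [0.57  0.196 0.143] el [0.32 0.17 0.64] wr [0.35 0.4  0.19] low [0.518 0.231 0.094]
```

```bash
cat > go1.py <<'E'
from path import *
q0=read_qpos()
a=fk(pre[0])[0]; Rq=qs(PG).as_quat()
via,e=ik(a+[-.03,-.03,.15],Rq,pre[0]);print(e,np.round(via,2))
up,e2=ik(np.array([.50,-.02,.34]),R.from_quat(down(rad(-107))).as_quat(),q0);print(e2,np.round(up,2))
seq=[q0,up,via,pre[0]];low=9
for A,Bq in zip(seq,seq[1:]):
    for s in np.linspace(0,1,15):
        H=hull(A+(Bq-A)*s);low=min(low,H[:,2].min())
    print("low",low)
assert low>.09
for j in seq[1:]+pre[1:]: move_j(j)
print(read_eef_pos(),read_ft_force(),read_time_s())
p,im=shot("wrist","w5")
for n,z in(("cup_rim",.086),("cup",0)):
    for d in tip_of("wrist",n)[:2]:print(n,np.round(d["at"]),round(d["confidence"],2),np.round(ray(p,d["at"],z),4))
E
python3 go1.py
```

```text
9.166080813212703e-11 [ 1.87 -0.02 -1.21  2.27 -1.11  1.02  0.48]
1.4108060867460166e-09 [ 0.29  0.04 -0.35  1.82  0.02  1.28 -1.92]
low 0.19099445681834223
low 0.19099445681834223
low 0.08700410083611854Traceback (most recent call last):
  File "go1.py", line 11, in <module>
    assert low>.09
           ^^^^^^^
AssertionError
```

```bash
sed -i 's/H=hull(A+(Bq-A)\*s);low=/H=hull(A+(Bq-A)*s);l=H[H[:,2]<.13];d=np.linalg.norm(l[:,:2]-CUP[:2],axis=1).min() if len(l) else 9;cl=min(globals().get("cl",9),d);low=/; s/assert low>.09/print(cl);assert low>.08 and cl>.05/' go1.py; python3 go1.py
```

```text
9.166080813212703e-11 [ 1.87 -0.02 -1.21  2.27 -1.11  1.02  0.48]
1.4108060867460166e-09 [ 0.29  0.04 -0.35  1.82  0.02  1.28 -1.92]
low 0.19099445681834223
low 0.19099445681834223
low 0.08700410083611854
0.08955704327407389
[ 0.53616518 -0.01765104  0.06425728] [ 0.46761613  0.54675176 -0.4857678 ] 21.6333
cup_rim [330. 206.] 0.59 [ 0.5562 -0.0029  0.086 ]
cup [327. 273.] 0.62 [ 0.5552 -0.0027  0.    ]
```

```bash
sed -i 's/CUP=np.array(\[.557,0.,0\])/CUP=np.array([.556,-.0025,0])/' path.py
cat > go2.py <<'E'
from path import *
move_j(pre[-1]);move_j(g)
print(read_eef_pos(),G,read_ft_force())
move_gripper(.03,effort=70);print(read_finger_gap(),read_grasp_force(),read_ft_force())
for j in lift: move_j(j)
print(read_finger_gap(),read_eef_pos(),read_ft_force(),read_time_s())
shot("wrist","w6");shot("scene","s6")
a=cv2.imread("pics/w6.png");b=cv2.imread("pics/s6.png")[80:280,150:470]
cv2.imwrite("pics/c6.png",np.vstack([cv2.resize(a,(480,300)),cv2.resize(b,(480,300))]))
E
python3 go2.py
```

```text
[ 0.55270004 -0.00458115  0.04476414] [ 0.55293582 -0.00507115  0.045     ] [-0.31025274 -0.1358723  -0.90991277]
0.05721291290008228 72.51716035651043 [-1.33219349 -1.0477775   4.06595592]
0.057066658565044726 [ 0.55148252 -0.00505694  0.14293754] [-0.10710982  0.3612184  -3.88610172] 23.85
```

View pics/c6.png

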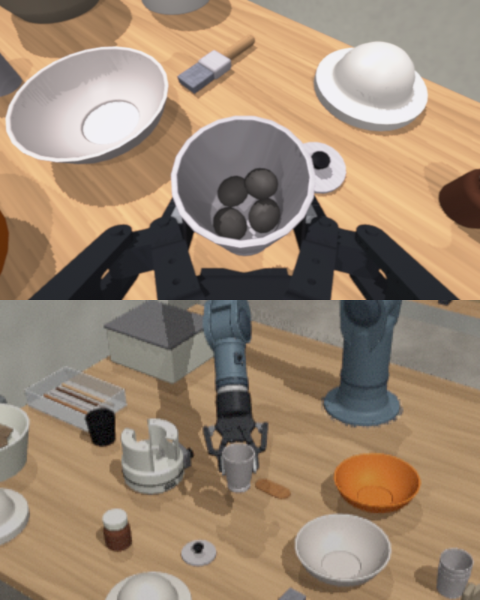

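The cup is held upright by its side with all four pebbles in it. Next I'll carry it over and tip it.

```bash
cat > go3.py <<'E'
from path import *
for j in carry+tip[:9]: move_j(j)
for A,Bq in zip(tip[8:],tip[9:]): move_j((A+Bq)/2);move_j(Bq)
pause(.7)
print(read_finger_gap(),read_eef_pos(),fk(tip[-1])[0],read_ft_force(),read_time_s())
shot("wrist","w7");shot("top","t7");shot("scene","s7")
a=cv2.imread("pics/w7.png");b=cv2.imread("pics/s7.png")[140:340,240:560]
cv2.imwrite("pics/c7.png",np.vstack([cv2.resize(a,(480,300)),cv2.resize(b,(480,300))]))
E
python3 go3.py
```

```text
0.056702813081559514 [0.57026675 0.19602897 0.14290392] [0.5702682  0.19601829 0.14294949] [ 0.66629879  0.0433284  -3.43697509] 30.45
```

View pics/c7.png

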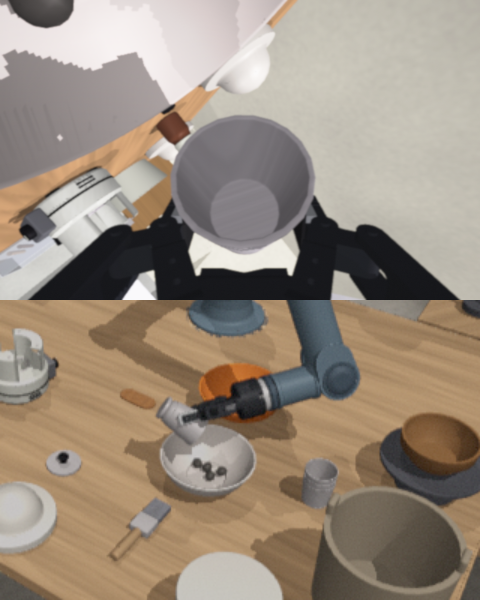

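All four pebbles are in the white bowl and the cup is empty. I'll reverse the path and set it down with force feedback.

```bash
cat > go4.py <<'E'
from path import *
for j in tip[-2::-1]+carry[::-1]+[lift[2],lift[1],lift[0]]: move_j(j)
pause(.2);f0=read_ft_force()[2]
ds=np.arange(.014,-.009,-.001);L=chain([(G+[0,0,d],qs(PG).as_quat()) for d in ds],lift[0])
for d,j in zip(ds,L):
    move_j(j);pause(.05);f=read_ft_force()[2]
    if f-f0>2: break
print(d,f0,f,read_eef_pos(),read_finger_gap(),read_time_s())
shot("wrist","w8");shot("scene","s8");shot("top","t8")
b=cv2.imread("pics/s8.png")[150:270,250:430]
cv2.imwrite("pics/c8.png",np.vstack([cv2.resize(cv2.imread("pics/w8.png"),(450,280)),cv2.resize(b,(450,300),interpolation=cv2.INTER_CUBIC)]))
E
python3 go4.py
```

```text
1.214306433183765e-17 -2.3985716237597656 2.6746511852499153 [ 0.55350477 -0.00471257  0.04608811] 0.05714525956457724 41.275
```

View pics/c8.png

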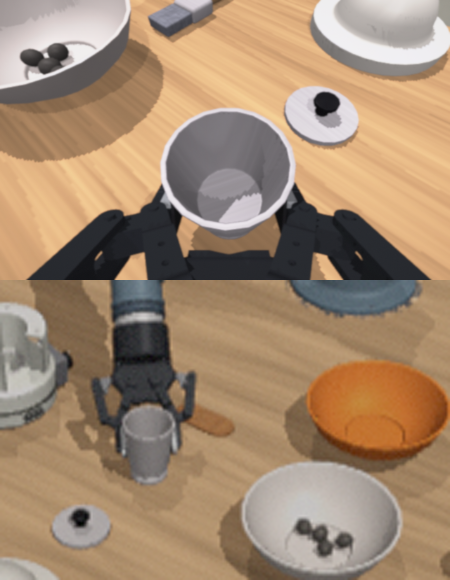

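The cup is down on the bench, upright and empty, with the four pebbles in the bowl. I'll release it, back off and verify.

Run:
```python
from path import *
for w in(.059,.063,.07,.085): move_gripper(w,effort=20)
back=chain([(G-t*d,qs(PG).as_quat()) for d in(.03,.06,.09,.12)],read_qpos())
for j in back: move_j(j)
pause(.5);print(read_eef_pos(),read_time_s())
p,im=shot("wrist","w9")
for n,z in(("cup_rim",.086),("cup",0)):
    for d in tip_of("wrist",n)[:1]:print(n,np.round(d["at"]),round(d["confidence"],2),np.round(ray(p,d["at"],z),4))
shot("scene","s9");b=cv2.imread("pics/s9.png")[140:300,180:450]
cv2.imwrite("pics/c9.png",np.vstack([cv2.resize(cv2.imread("pics/w9.png"),(450,280)),cv2.resize(b,(450,300),interpolation=cv2.INTER_CUBIC)]))
```

```text
[ 0.48255527 -0.06404329  0.1221339 ] 44.425
cup_rim [325. 158.] 0.79 [ 0.5558 -0.0019  0.086 ]
cup [327. 214.] 0.59 [ 0.559 -0.001  0.   ]
```

View pics/c9.png

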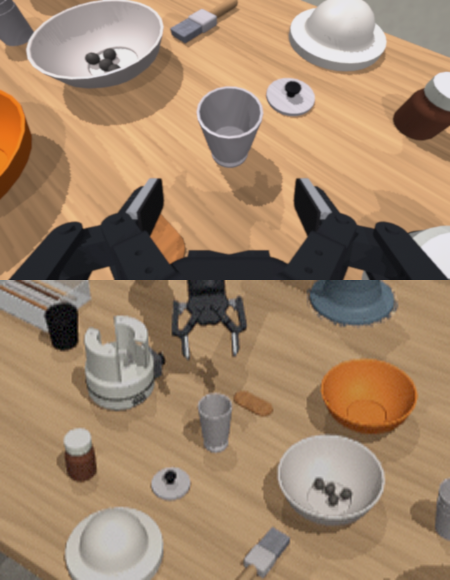

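The cup stands upright and empty, the pebbles are in the bowl, and the gripper is clear.

```bash
python3 -c "
from bench import *
print(sign_off())"
```

```text
the job is handed in; nothing more can be done
None
```

The job is handed in: the last pictures show all four pebbles in the white bowl and the empty cup standing upright on the bench, with the other things looking undisturbed; the last clock reading before hand-in was 44.4 s of the 72 s allowed.

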